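Park a plate-painting stand under the needle, kick its leg down and hold the frame upright

TASK

Slide the painting stand's wooden sled along its rails until the red dot lies right under the tip of the fixed needle, then flip the red kick-leg over its centre so that it drops fully down behind the frame. After that swing the blue frame with the plate upright and finish holding it there with the gripper fingers: it is clear of its stops and tips over if let go, so do not let go at the end. Keep the dot under the needle, and leave the cups, bowl, jar, mug, brush and teapot where they are.

Things in the scene. Friction and masses are not known exactly. Their poses are not given: they have to be found in the camera images.
- bed: Fixed wooden bed on the table, 130 mm (x) by 520 mm (y), rails along its y, 18 mm high. Origin at table height under the middle of the frame when joint sled reads 0. Its x points away from the robot (yaw within 0.2 rad); the sled slides along its y. 'Forward' below means towards its -x (the robot), 'back' its +x.
- sled (a joint): Slide of the light wooden sled along the bed's y, m, range -0.06 to 0.10, grows towards the bed's +y. It carries frame, leg, handle and dot with it. Stiff, about 4 N to slide; stays where it is left. Sled top is 30 mm above the table, sled 90 mm wide (x).
- handle (a point): Middle of the sled's black upright round handle, 24 mm diameter, standing 42 mm above the sled top (its top 72 mm above the table), 140 mm from the middle of the frame towards the sled's -y end; this point is 52 mm above the table. Pinch from above across the bed's x: keeps the gripper clear of the needle.
- mark (a point): Centre of the red dot (12 mm diameter on a white ring 22 mm) on the sled's top, 30 mm above the table, at the sled's -y end, 75 mm beyond the handle, 215 mm from the middle of the frame. It always starts 40 mm or more to the +y side of the needle.
- pen: The fixed marking pen: a steel post 110 mm tall and 14 mm thick on a round foot, an arm and orange holder sloping down towards -x to a thin needle. Its origin is on the table directly under the needle tip; the post stands 105 mm from there along its +x.
- needle_tip (a point): Tip of the fixed needle, 37 mm above the table, 7 mm above the sled top. It does not move.
- frame (a joint): Tilt of the blue frame about its hinge, a level axis along the bed's y, rad: 0 upright, negative leans forward (to the robot), positive back. Range -0.32 to 0.10, both ends hard stops. It starts leaning forward on its stop, is front-heavy (about 0.9 kg) and swings freely: 2 to 3 N at the top rail lifts it.
- frame_hinge (a point): Middle of the frame's hinge axis, 50 mm above the table. Axes as the frame: z up along the frame.
- rail (a point): Middle of the frame's top rail, 240 mm from the hinge along the frame's z. Rail 16 mm thick (x), 108 mm long (y) between the posts, 20 mm high. Axes: z up along the frame, y along the rail. Frame 140 mm wide. A white plate on its front, 120 mm across, centred 115 mm from the hinge, reaches 31 mm forward; 55 mm below the rail stay free for fingertips on both faces.
- leg (a joint): Turn of the red kick-leg on the frame's +y side, rad: 0 stowed (pointing up, 0.30 rad forward of the frame's z axis), grows as it swings back over the top, 2.83 fully down (pointing down and back). Free pivot, heavy toe: past its centre (toe straight over the pivot, about 0.62 while the frame leans) it drops by itself within 2 s. Under 2 N at the toe moves it.
- leg_pivot (a point): Pivot of the leg: 120 mm from the frame's hinge along the frame's z, 88 mm to the frame's +y side. The leg turns about the frame's y.
- toe (a point): Middle of the black rubber toe bar at the leg's end: a round bar 16 mm thick and 50 mm long along y, sticking out sideways from the 12 mm thick leg; 160 mm from the pivot. Push it back (+x of the bed) with shut fingers from the front.
- cup_a: Bystander, loose: white porcelain cup, 72 mm wide, 58 mm tall; origin under its centre.
- cup_b: Bystander, loose: second white porcelain cup, the same size.
- ink_bowl: Bystander, loose: blue bowl, 90 mm wide, 42 mm tall; origin under its centre.
- jar: Bystander, loose: red colour jar, 60 mm wide, 60 mm tall; origin under its centre.
- mug: Bystander, loose: white mug, 76 mm wide, 85 mm tall, handle to its +y; origin under its centre.
- brush: Bystander, loose: brush lying flat, 200 mm long along its x.
- teapot: Bystander, loose: white teapot, 92 mm body, 84 mm tall, spout to its +x; origin under its centre.

How it is judged:
By the outcome, as a careful person would: the job done as asked, in the order asked, and still so for the second after the job is handed in, while the arm keeps its last pose, push and grip.
It also fails if it takes over 64 s, if anything falls off the work surface, if the arm or the gripper's body presses on something with over 40 N, if the wrist force passes 120 N, or if a joint passes its speed limit or range.

ROBOT

A 7-joint arm with a two-finger parallel gripper is mounted at the origin on the work surface. World frame = base frame: x ahead of the robot, y to its left, z up, the work surface at z = 0. Lengths are in mm, angles in rad, forces in N, time in s.
With the tool pointing down it reaches from about 400 to 850 mm from the base axis. Payload 10.4 kg.
Tool frame: the origin (TCP) lies between the finger pads; the fingertips stand env.tip_extent ahead of it and the grasp point (between the pads) lies 11 mm behind it (env.tip_extent is the distance from the TCP to the fingertips, in mm); z points along the fingers, y is the line along which they close (so a half turn about z gives the same grasp; the last joint's range is limited). The gripper opens to 85 mm and grips with 20 to 120 N. Pads are 22 mm wide; open, the fingers measure 114 mm over their backs; the gripper's body (76 mm by 85 mm) begins 54 mm behind the grasp point. The pads swing forward as they close: fully open they stand 13 mm farther back than shut.
Start: joints at [1.172, 0.332, -0.065, 1.46, 0.022, 1.35, -0.088], TCP at [229.408, -581.397, 239.338] pointing down, gripper open.
Joint ranges: [-2.6, 2.6], [-0.5, 2.12], [-1.47, 1.34], [0.16, 2.42], [-1.27, 4.41], [0.06, 2.06], [-2.6, 2.6]. Speed limits (rad/s): [2.22, 2.22, 2.79, 2.79, 3.14, 3.14, 3.14].

INTERFACE

Orientations are given as a rotation vector (axis times angle).
In Python, from rig import env gives the robot as it stands.
- The arm moves only by the tool drive_effector, called after "Call:" as a command line: name --argument value ..., lists and objects as JSON in quotes. Schema: {"type":"object","properties":{"steps":{"type":"object","properties":{"plan":{"type":"array","items":{"type":"array","items":{"type":"number"},"minItems":7,"maxItems":7},"minItems":1,"maxItems":8}},"additionalProperties":false,"required":["plan"]},"squeeze":{"type":"number"},"only":{"type":"string"},"quiet":{"type":"boolean"},"lines":{"type":"string"}},"required":["steps"],"additionalProperties":false}. steps is an object whose key "plan" holds a list of rows, 1 to 8 of them, each of 7 numbers: a rotation vector rx, ry, rz in rad, then dx, dy, dz in mm, then the finger opening in mm; each row shifts and turns the commanded pose from where the row before left it, along the tool's axes as they then stand; what a row does not reach is not made up. A row lasts 1/12 s, in which the tool goes at most 41.7 mm and 0.125 rad, less where a joint would pass 70% of its speed; a pose out of reach is approached as far as the arm can. The fingers move at their own pace and stop on an object; squeeze is the grip in N (left out, the last holds). Time passes only in rows, so rows that do not move let the fingers close. The tool returns the time, the measured TCP pose, the force, the opening and the grip force at its end. only (a regular expression) keeps the lines of the reply that match it, lines (a string "A,B") keeps lines A to B, and quiet returns only ok. Input that does not fit is refused with a message, and nothing moves.
- env.get_state(): the state, without advancing time (a new reading comes with each control period).
- env.capture(name): name is "scene" or "top" or "wrist"; returns a dict with "pixels" (400x640x3 uint8, red, green, blue), "mtx" (3x3 intrinsics, pixels), "eye" and "attitude" of the camera in the world. Camera axes: x right, y down, z forward; pixel columns grow to the right and rows downward; lengths in mm; the calibration is good to about 2 mm. A picture is of the moment at which its call begins. There is no depth.
- env.finish_job(): hands the job in; it is judged then, once.
The state is a dict: "time": time; "q": joint angles; "dq": joint speeds; "effort": joint torques, N m; "tcp_pos": TCP position; "orientation": TCP orientation; "force": force on the tool from outside, world axes, zero at the start; "ft_torque": the same for the moment, N m; "opening": finger opening in mm; "grip_force": force on a finger pad.
Only numpy, scipy, OpenCV 4.12 (cv2) and the standard library are available. Lean on these libraries where they do the work, as an engineer would, in place of code of your own. Each camera call takes 0.05 s, during which the arm holds its last target. There are 200 camera calls.

## Working session

There is one attempt and no reset: what is moved stays moved. The work goes in short steps, Python scripts to look and compute and a tool call to move; the robot and the scene stay as the last step left them, time stands still between calls to the robot, and variables do not carry over. Pictures are saved under pics/ and viewed, at most 10 in all, crops included, and the job is handed in when it is done.

```bash
ls; mkdir -p pics
```

Run:
```python
from rig import env
import cv2
for n in ("scene","top"):
    c=env.capture(n); cv2.imwrite(f"pics/{n}0.png",c["pixels"][:,:,::-1])
    print(n,c["mtx"].tolist(),c["eye"],c["attitude"])
print(env.get_state(),env.tip_extent)
```

```text
pics
rig.py
scene [[405.0979979533713, 0.0, 321.7255098549434], [0.0, 405.0979979533713, 193.1630101399903], [0.0, 0.0, 1.0]] [1247.68837316 -185.126688   1178.24495038] [-1.97890318 -1.60473775  0.56889156]
top [[401.37016576407746, 0.0, 321.6571999112835], [0.0, 401.37016576407746, 207.0769338391211], [0.0, 0.0, 1.0]] [ 348.46526879   -6.62845967 1498.48024422] [-2.18073162  2.13603053 -0.12686485]
{'time': 0.1, 'q': array([ 1.17240992,  0.33276755, -0.06470116,  1.46081732,  0.0216021 ,
        1.34990094, -0.08851388]), 'dq': array([ 0.00018527,  0.00021475, -0.00098688, -0.00159315, -0.00021236,
       -0.00072229,  0.00077953]), 'effort': array([ 3.31671014e-03, -6.26747417e+01,  5.04238252e-02, -3.92427814e+01,
        1.64265849e-02,  6.98512144e-03,  3.17959052e-05]), 'tcp_pos': array([ 229.26310618, -581.10115263,  238.64028127]), 'orientation': array([-3.08515412e+00, -5.86608529e-01,  4.36231911e-04]), 'force': array([-0.35231552,  0.17701289, -0.12447531]), 'ft_torque': array([ 0.04523067,  0.02779785, -0.00771302]), 'grip_force': 0.0, 'opening': 85.67275540382788} 8.0
```
View pics/scene0.png

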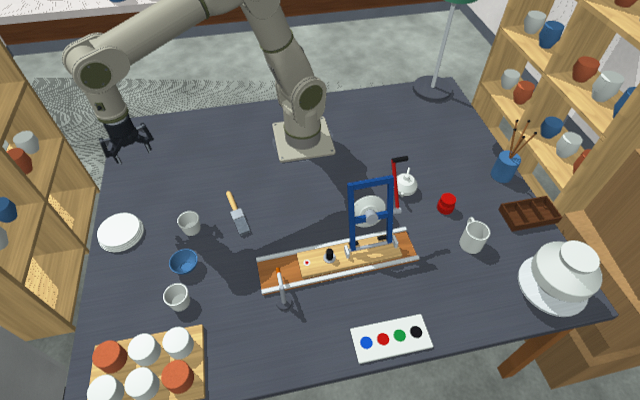

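View pics/top0.png

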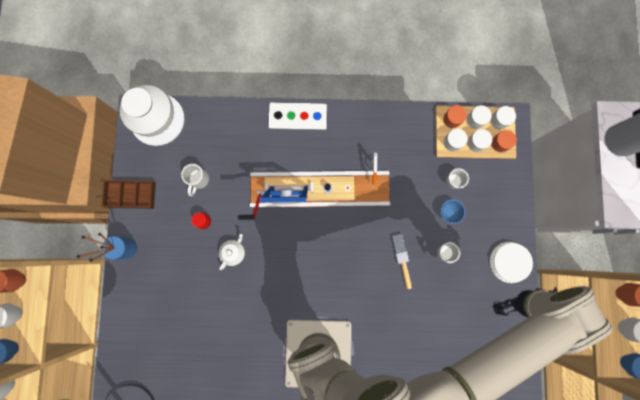

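The scene view shows the sled at about (305,262) to (400,240), the needle at about (280,270), and the toe at about (400,159). In the top view the dot is at about (347,187), the handle at (327,187), the needle at (374,180) and the toe at (246,216). Next I'll zoom in.

Create h.py:
```python
import numpy as np, cv2
from scipy.spatial.transform import Rotation as R
from rig import env
def ray(c,uv):
    d=R.from_rotvec(c["attitude"]).as_matrix()@np.linalg.solve(c["mtx"],[uv[0],uv[1],1]); return np.array(c["eye"]),d/np.linalg.norm(d)
def tri(*cu):
    A=np.zeros((3,3));b=np.zeros(3);L=[]
    for c,uv in cu:
        e,d=ray(c,uv);P=np.eye(3)-np.outer(d,d);A+=P;b+=P@e;L.append((P,e))
    x=np.linalg.solve(A,b); return x,[round(float(np.linalg.norm(P@(x-e))),1) for P,e in L]
def atz(c,uv,z):
    e,d=ray(c,uv); return e+d*(z-e[2])/d[2]
def proj(c,X):
    p=c["mtx"]@(R.from_rotvec(c["attitude"]).as_matrix().T@(np.array(X)-c["eye"])); return p[:2]/p[2]
def tcp(): 
    s=env.get_state(); return s["tcp_pos"],R.from_rotvec(s["orientation"])
def togo(p,r=None):
    "tool-axes shift (and turn) to world point p / rotation r"
    t,o=tcp(); print("shift",o.inv().apply(np.array(p)-t).round(1), "turn",(o.inv()*r).as_rotvec().round(3) if r is not None else "")
```

Run:
```python
import cv2
a=cv2.imread("pics/scene0.png")[150:300,250:430]; cv2.imwrite("pics/s1.png",cv2.resize(a,None,fx=4,fy=4,interpolation=cv2.INTER_CUBIC))
a=cv2.imread("pics/top0.png")[140:230,235:395]; cv2.imwrite("pics/t1.png",cv2.resize(a,None,fx=5,fy=5,interpolation=cv2.INTER_CUBIC))
```

```text
(no output)
```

View pics/s1.png

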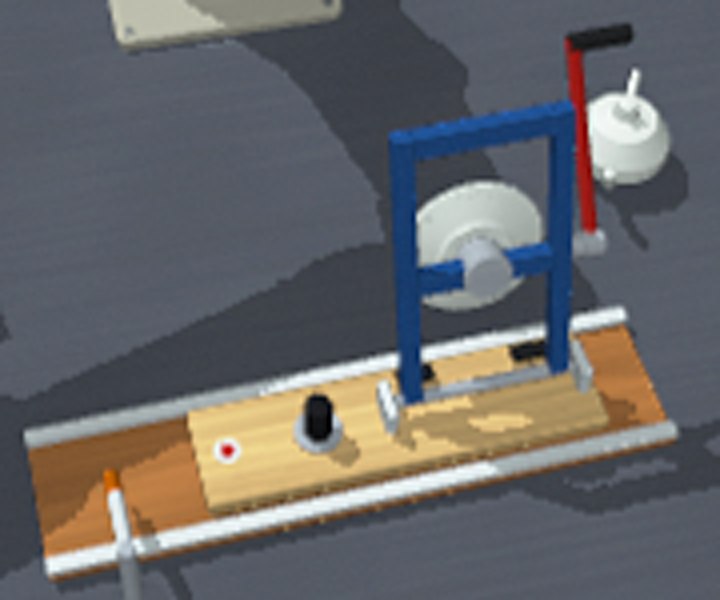

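View pics/t1.png

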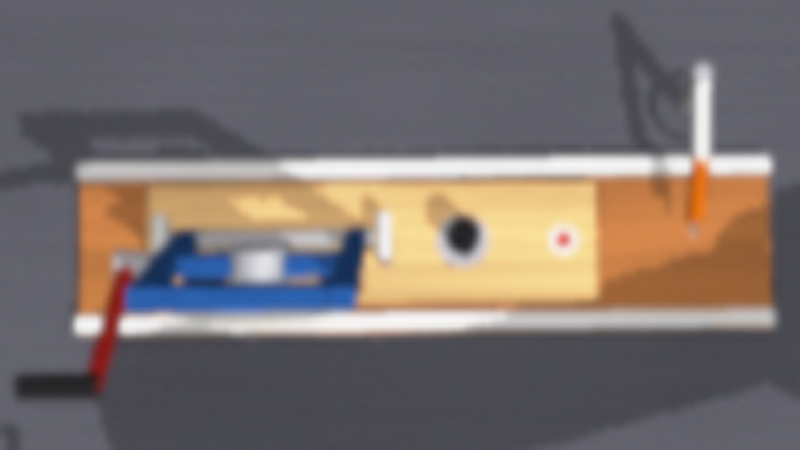

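The scene crop shows the dot at (227,450), the handle top at (318,400), the toe bar from (570,42) to (632,34), and the rail from (395,140) to (570,110). The top crop shows the dot at (563,239), the handle at (463,233), a faint needle tip at (693,234), the toe from (15,385) to (100,385), and the rail from (127,297) to (358,297).

Run:
```python
from h import *
import pickle
s=env.capture("scene");t=env.capture("top"); pickle.dump((s,t),open("c0.pkl","wb"))
S=lambda x,y:(250+(x+.5)/4-.5,150+(y+.5)/4-.5)
T=lambda x,y:(235+(x+.5)/5-.5,140+(y+.5)/5-.5)
np.set_printoptions(suppress=True,precision=1)
for n,a,b in [("dot",(227,450),(563,239)),("handletop",(318,400),(463,235)),("toe",(601,38),(57,385)),("toe in",(568,42),(98,385)),("toe out",(632,34),(15,385)),
 ("railL -y",(398,138),(357,297)),("rail +y",(570,108),(128,297)),("pivot",(592,241),(125,263))]:
    print(n,*tri((s,S(*a)),(t,T(*b))))
print("dot30",atz(t,T(563,239),30),atz(s,S(227,450),30)); print("handle72",atz(t,T(463,235),72))
print("needle37",atz(t,T(693,234),37),"posttop110",atz(t,T(703,70),110))
for p in [(75,163),(772,156),(776,325),(75,332)]: print("bed18",atz(t,T(*p),18))
print("bed s",[atz(s,S(*p),18) for p in [(27,436),(50,572),(675,432),(625,312)]])
q=env.capture("wrist");print(q["eye"],q["attitude"],q["mtx"][0,0]); print(tcp()[0],tcp()[1].as_matrix())
```

```text
dot [600.3 -94.   31.9] [0.3, 0.3]
handletop [594.7 -19.1  73.8] [0.8, 0.8]
toe [460.  226.1 295.8] [1.2, 1.2]
toe in [460.2 200.4 297.1] [0.5, 0.5]
toe out [459.5 251.4 294.3] [1.0, 1.0]
railL -y [518.8  49.9 288.8] [4.1, 4.1]
rail +y [515.3 185.8 286.5] [0.1, 0.1]
pivot [554.5 207.6 168.7] [0.3, 0.3]
dot30 [600.6 -94.4  30. ] [599.3 -93.5  30. ]
handle72 [594.8 -19.8  72. ]
needle37 [ 605.1 -189.8   37. ] posttop110 [ 710.1 -187.1  110. ]
bed18 [652.9 272.1  18. ]
bed18 [ 669.  -251.2   18. ]
bed18 [ 541.1 -254.3   18. ]
bed18 [525.1 266.7  18. ]
bed s [array([ 546.2, -249.9,   18. ]), array([ 669.3, -245.5,   18. ]), array([651.7, 269.8,  18. ]), array([530.2, 269.7,  18. ])]
[ 301.3 -553.4  372.1] [ 2.4 -1.6 -0.3] 295.7793539728151
[ 229.3 -581.2  239. ] [[ 0.9  0.4 -0. ]
 [ 0.4 -0.9  0. ]
 [-0.  -0.  -1. ]]
```

Call:
drive_effector --steps '{"plan":[[0, 0, -0.068, 40, 0, 0, 85], [0, 0, -0.068, 40, 0, 0, 85], [0, 0, -0.068, 40, 0, 0, 85], [0, 0, -0.068, 40, 0, 0, 85], [0, 0, -0.068, 40, 0, 0, 85], [0, 0, -0.068, 40, 0, 0, 85], [0, 0, -0.068, 40, 0, 0, 85], [0, 0, -0.068, 40, 0, 0, 85]]}' --squeeze 40

```text
time: 0.92
tcp_pos: [489.1, -397.9, 239.1]
orientation: [2.813, 1.399, 0.0]
force: [0.3, -0.4, 0.2]
opening: 84.8
grip_force: 0.0
```

Call:
drive_effector --steps '{"plan":[[0, 0, -0.068, 40, 0, 0, 85], [0, 0, -0.068, 40, 0, 0, 85], [0, 0, -0.068, 40, 0, 0, 85], [0, 0, -0.068, 40, 0, 0, 85], [0, 0, -0.068, 40, 0, 0, 85], [0, 0, -0.068, 40, 0, 0, 85], [0, 0, 0, 0, 0, 0, 85], [0, 0, 0, 0, 0, 0, 85]]}'

```text
time: 1.58
tcp_pos: [598.9, -184.6, 239.3]
orientation: [-2.469, -1.942, -0.001]
force: [-1.3, -1.4, 0.5]
opening: 85.0
grip_force: 0.0
```

Run:
```python
from h import *
M=R.from_matrix(np.array([[-.0306,1,0],[1,.0306,0],[0,0,-1]]).T.T)
togo([595,-20,120],M); c=env.capture("wrist"); cv2.imwrite("pics/w1.png",c["pixels"][:,:,::-1]); import pickle; pickle.dump(c,open("w1.pkl","wb"))
print(tcp()[0],tcp()[1].as_matrix().round(2),c["eye"]); print(*[proj(c,p).round() for p in ([600,-94,30],[605,-190,37],[595,-20,72])])
```

```text
shift [159.  -42.6 119.5] turn [ 0.    -0.001 -0.268]
[ 598.2260182  -187.42094353  239.22313227] [[ 0.24  0.97 -0.  ]
 [ 0.97 -0.24 -0.  ]
 [-0.   -0.   -1.  ]] [ 616.42190093 -109.49073111  372.64584688]
[300.  96.] [325. 180.] [271.   9.]
```

View pics/w1.png

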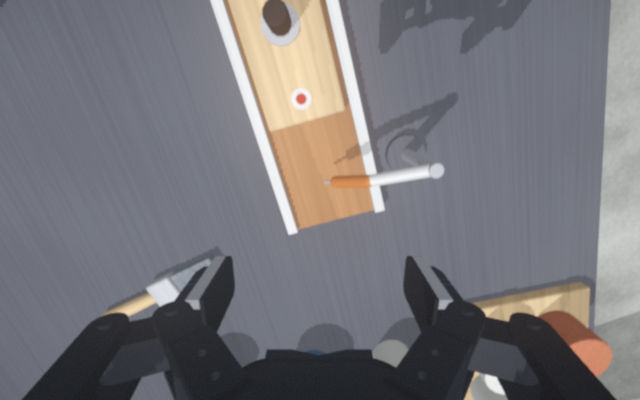

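The wrist view shows the dot at (301,99), the needle tip near (326,183), and the handle top near (276,17). That agrees with the predictions to within a few pixels. I'll refine these numerically.

Add to h.py:
```python
def reddot(c,near,rad=12):
    p=c["pixels"].astype(int); m=(p[...,0]>130)&(p[...,1]<95)&(p[...,2]<95)
    v,u=np.nonzero(m); k=np.hypot(u-near[0],v-near[1])<rad; return np.array([u[k].mean(),v[k].mean()]),k.sum()
```

Run:
```python
from h import *
import pickle
np.set_printoptions(suppress=True,precision=1,linewidth=200)
c=pickle.load(open("w1.pkl","rb")); s,t=pickle.load(open("c0.pkl","rb"))
d,n=reddot(c,(301,99)); dt,_=reddot(t,(347.2,187.4)); print(d,n,dt,"dot",atz(c,d,30),atz(t,dt,30),tri((c,d),(t,dt)))
print(c["pixels"][178:188,318:336,0]); print(c["pixels"][178:188,318:336,2])
T=lambda x,y:(235+(x+.5)/5-.5,140+(y+.5)/5-.5)
for u in (323.5,325,327): print(u,atz(c,(u,183),37),tri((c,(u,183)),(t,T(693,234))))
print("handle",atz(c,(276,15),72))
```

```text
[nan nan] 0 [nan nan] dot [nan nan nan] [nan nan nan] (array([nan, nan, nan]), [nan, nan])
[[201 202 202 202 205 207 208 206 206 206 207 206 203 192 183 180 179 179]
 [202 201 202 201 205 206 204 200 199 199 199 199 195 187 189 189 190 190]
 [201 201 201 201 202 202 195 187 185 185 186 185 183 189 197 200 200 199]
 [202 202 202 201 200 195 190 184 183 183 183 181 183 195 204 207 207 208]
 [202 202 202 201 201 198 196 194 193 193 193 192 191 200 210 213 212 212]
 [201 202 202 201 201 202 203 202 202 202 202 201 199 205 213 215 217 216]
 [201 202 202 201 201 203 205 206 206 206 206 207 205 207 213 217 218 217]
 [201 202 201 201 201 201 204 207 207 207 208 208 208 207 211 214 216 217]
 [200 202 201 202 201 201 203 204 205 207 208 209 208 207 207 211 213 213]
 [200 201 201 201 200 201 201 201 203 206 207 208 208 207 207 209 210 210]]
[[115 115 115 116 116 118 122 120 120 119 121 119 113  97  83  76  73  74]
 [115 114 115 115 118 120 125 127 128 127 127 125 112  89  78  74  76  75]
 [114 115 114 114 115 124 141 147 148 148 148 143 116  89  79  79  80  79]
 [117 116 114 114 115 129 160 171
[... 231 characters left out ...]
28 129 128 117 100  89  86  86  85]
 [114 117 115 115 113 114 117 119 118 118 120 119 116 107  96  89  87  88]
 [114 115 114 115 113 115 116 117 116 120 119 121 118 114 107 100  94  91]
 [112 115 115 115 113 115 113 114 115 118 118 120 118 118 115 111 108 104]]
323.5 [ 602.1 -193.6   37. ] (array([ 602.5, -188.4,   54.6]), [0.9, 0.9])
325 [ 603.8 -194.    37. ] (array([ 603.6, -189.5,   49.8]), [1.4, 1.4])
327 [ 606.1 -194.5   37. ] (array([ 605.2, -190.9,   43.5]), [2.2, 2.2])
handle [598.1 -25.4  72. ]h.py:22: RuntimeWarning: Mean of empty slice.
  v,u=np.nonzero(m); k=np.hypot(u-near[0],v-near[1])<rad; return np.array([u[k].mean(),v[k].mean()]),k.sum()
  ret = ret.dtype.type(ret / rcount)
```

Add to h.py:
```python
def reddot(c,near,rad=7):
    p=c["pixels"].astype(float); w=np.clip(p[...,0]-np.maximum(p[...,1],p[...,2]*1.0)-70,0,None)
    v,u=np.mgrid[:400,:640]; w=w*(np.hypot(u-near[0],v-near[1])<rad); return np.array([(u*w).sum(),(v*w).sum()])/w.sum(),w.sum()
```

Run:
```python
from h import *
import pickle
np.set_printoptions(suppress=True,precision=1,linewidth=200)
c=pickle.load(open("w1.pkl","rb")); s,t=pickle.load(open("c0.pkl","rb"))
d,n=reddot(c,(301,99)); dt,_=reddot(t,(347.2,187.4)); print(d,n,dt,"dot",atz(c,d,30),atz(t,dt,30),tri((c,d),(t,dt)))
nd=atz(c,(323.7,181.6),37); print("needle",nd)
T=lambda x,y:(235+(x+.5)/5-.5,140+(y+.5)/5-.5)
uy=np.array([-.0306,1,0]); print("wrist",nd-atz(c,d,30),(nd-atz(c,d,30))@uy,"top",(atz(t,T(693,234),37)-atz(t,dt,30))@uy)
print(t["pixels"][182:192,368:380,2]);print(t["pixels"][182:192,368:380,0])
```

```text
[300.8  98.5] 2280.0 [347.2 187.4] dot [599.7 -96.8  30. ] [600.5 -94.4  30. ] (array([600.1, -95.6,  29.1]), [1.2, 1.2])
needle [ 602.8 -192.    37. ]
wrist [  3.1 -95.2   7. ] -95.30974154839839 top -95.54009066012176
[[ 68  70  73  67  47  25  20  38  63  72  74  74]
 [ 72  73  73  68  53  43  39  50  67  73  74  74]
 [ 75  76  76  73  70  77  72  68  73  76  75  73]
 [ 77  76  77  76  87 106  94  80  76  77  74  69]
 [ 77  76  76  77  91 113  99  81  78  75  70  63]
 [ 76  77  76  77  87 103  90  78  75  72  63  58]
 [ 76  76  75  76  78  82  78  74  73  69  60  55]
 [ 74  74  74  74  72  71  70  70  70  65  59  54]
 [ 72  72  70  70  66  64  64  64  62  58  54  54]
 [ 70  66  64  62  59  56  56  56  55  54  54  53]]
[[192 199 205 198 180 202 226 227 217 209 208 208]
 [205 207 208 201 185 203 223 221 213 209 209 208]
 [212 213 213 208 195 198 213 214 213 213 212 205]
 [215 215 216 214 207 193 198 210 214 215 209 194]
 [215 215 215 214 211 201 201 210 215 211 197 176]
 [213 213 212 213 212 209 209 210 210 203 179 162]
 [212 212 211 210 209 208 208 207 204 194 169 155]
 [208 208 208 205 201 200 199 198 195 180 160 150]
 [202 200 199 195 185 180 179 178 175 162 151 148]
 [192 183 179 175 163 156 156 155 154 150 148 147]]
```

Call:
drive_effector --steps '{"plan":[[0, 0, 0, 40, -10.7, 20, 85], [0, 0, 0, 40, -10.7, 20, 85], [0, 0, 0, 40, -10.7, 20, 85], [0, 0, 0, 39, -10.5, 20, 85], [0, 0, -0.09, 0, 0, 20, 85], [0, 0, -0.09, 0, 0, 0, 85], [0, 0, -0.088, 0, 0, 0, 85], [0, 0, 0, 0, 0, 0, 85]]}'

```text
time: 2.3
tcp_pos: [595.0, -40.2, 145.9]
orientation: [-2.192, -2.25, 0.002]
force: [-0.1, 0.6, 0.5]
opening: 85.0
grip_force: 0.0
```

Run:
```python
from h import *
M=R.from_matrix(np.array([[-.0306,1,0],[1,.0306,0],[0,0,-1]]))
togo([596.5,-20,46],M); c=env.capture("wrist"); cv2.imwrite("pics/w2.png",c["pixels"][:,:,::-1])
print(tcp()[0]); print(*[proj(c,p).round() for p in ([600,-94,30],[605,-190,37],[595,-20,72])])
```

```text
shift [20.3  2.1 99.9] turn [-0.001  0.001 -0.005]
[595.24666546 -40.1072804  146.24249321]
[323. 253.] [326. 342.] [321. 189.]
```

View pics/w2.png

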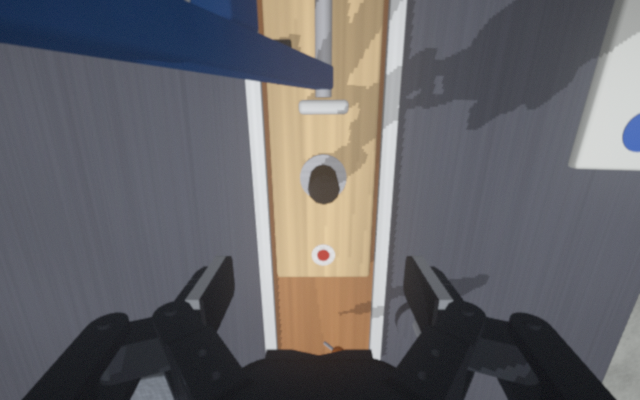

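The handle top is at (324,186), the dot at (323,254) and the needle at about (326,344), all in line. The finger centre is near column 320, so I'll go down and pinch.

Call:
drive_effector --steps '{"plan":[[0, 0, 0, 20.3, 2.1, 0, 85], [0, 0, 0, 0, 0, 34, 85], [0, 0, 0, 0, 0, 33, 85], [0, 0, 0, 0, 0, 33, 85], [0, 0, 0, 0, 0, 0, 85], [0, 0, 0, 0, 0, 0, 15], [0, 0, 0, 0, 0, 0, 15], [0, 0, 0, 0, 0, 0, 15]]}' --squeeze 60

```text
time: 3.02
tcp_pos: [598.6, -18.1, 49.0]
orientation: [2.193, 2.245, 0.004]
force: [0.5, -0.2, -0.6]
opening: 51.2
grip_force: 0.0
```

Call:
drive_effector --steps '{"plan":[[0, 0, 0, 0, 0, 0, 15], [0, 0, 0, 0, 0, 0, 15], [0, 0, 0, 0, 0, 0, 15], [0, 0, 0, 0, 0, 0, 15]]}'

```text
time: 3.35
tcp_pos: [598.0, -17.9, 48.2]
orientation: [2.192, 2.247, 0.002]
force: [-0.9, -0.6, 7.6]
opening: 22.2
grip_force: 58.4
```

Call:
drive_effector --steps '{"plan":[[0, 0, 0, -6, 0, 0, 15], [0, 0, 0, -12, 0, 0, 15], [0, 0, 0, -12, 0, 0, 15], [0, 0, 0, -12, 0, 0, 15], [0, 0, 0, -12, 0, 0, 15], [0, 0, 0, -12, 0, 0, 15], [0, 0, 0, -12, 0, 0, 15], [0, 0, 0, -12, 0, 0, 15]]}' --squeeze 60

```text
time: 4.02
tcp_pos: [600.9, -106.5, 48.2]
orientation: [2.191, 2.249, 0.006]
force: [3.2, 5.8, 3.9]
opening: 22.8
grip_force: 58.5
```

Call:
drive_effector --steps '{"plan":[[0, 0, 0, -5.4, 0, 0, 15], [0, 0, 0, 0, 0, 0, 15], [0, 0, 0, 0, 0, 0, 15], [0, 0, 0, 0, 0, 0, 15]]}'

```text
time: 4.35
tcp_pos: [601.2, -114.6, 48.2]
orientation: [2.192, 2.244, 0.002]
force: [5.4, -4.2, 4.5]
opening: 22.3
grip_force: 58.8
```

Run:
```python
from h import *
for n in ("top","scene","wrist"):
  c=env.capture(n); print(n,[proj(c,p).round() for p in ([603,-190,30],[597,-115,72])])
  cv2.imwrite(f"pics/{n}3.png",c["pixels"][:,:,::-1])
a=cv2.imread("pics/top3.png")[160:210,330:395];b=cv2.imread("pics/scene3.png")[240:300,260:340]
r=lambda a,w:cv2.resize(a,(400,300),interpolation=cv2.INTER_CUBIC)
w=cv2.imread("pics/wrist3.png")
cv2.imwrite("pics/m3.png",np.vstack([np.hstack([r(a,0),r(b,0)]),np.hstack([r(w,0),r(w[280:400,240:400],0)])]))
```

```text
top [array([373., 187.]), array([354., 187.])]
scene [array([277., 269.]), array([299., 256.])]
wrist [array([320., 355.]), array([311., 295.])]
```

View pics/m3.png

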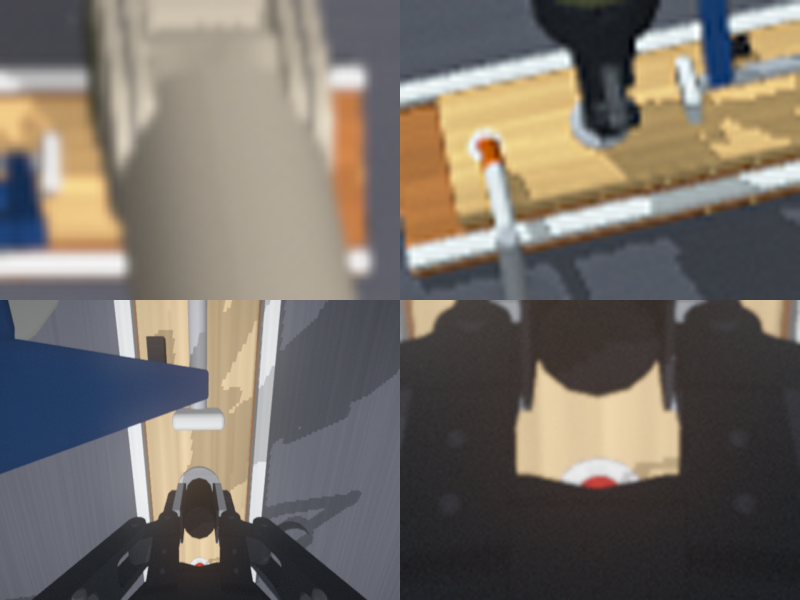

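The sled followed: the dot now lies close to the needle tip. I'll release, rise, and measure the remaining error with the wrist camera.

Call:
drive_effector --steps '{"plan":[[0, 0, 0, 0, 0, 0, 85], [0, 0, 0, 0, 0, 0, 85], [0, 0, 0, 0, 0, 0, 85], [0, 0, 0, 0, 0, 0, 85], [0, 0, 0, 0, 0, -40, 85], [0, 0, 0, 0, 0, -40, 85], [0, 0, 0, 0, 0, -20, 85], [0, 0, 0, 0, 0, 0, 85]]}' --squeeze 60

```text
time: 5.17
tcp_pos: [601.8, -113.0, 152.0]
orientation: [2.189, 2.245, 0.006]
force: [0.4, 0.6, -0.1]
opening: 85.3
grip_force: 0.0
```

Call:
drive_effector --steps '{"plan":[[0, 0, 0, 0, 0, 0, 85], [0, 0, 0, 0, 0, 0, 85], [0, 0, 0, 0, 0, 0, 85], [0, 0, 0, 0, 0, 0, 85]]}'

```text
time: 5.5
tcp_pos: [598.6, -113.1, 145.1]
orientation: [-2.192, -2.248, 0.002]
force: [0.3, -0.3, -0.2]
opening: 85.2
grip_force: 0.0
```

Run:
```python
from h import *
c=env.capture("wrist"); q=proj(c,[603,-190,30]); d,n=reddot(c,q,20); print(tcp()[0],q,d,n,proj(c,atz(c,d,30)+[0,0,7]))
import pickle; pickle.dump(c,open("w4.pkl","wb"))
u,v=d.round().astype(int); a=c["pixels"][v-25:v+25,u-33:u+33,::-1]; cv2.imwrite("pics/w4.png",cv2.resize(a,None,fx=12,fy=12,interpolation=cv2.INTER_CUBIC)); print(u-33,v-25)
```

```text
[ 598.70663471 -113.03067974  145.31885955] [322.39179374 275.48154234] [321.68839688 276.84501845] 2439.0 [321.75147642 280.93953928]
289 252
```

View pics/w4.png

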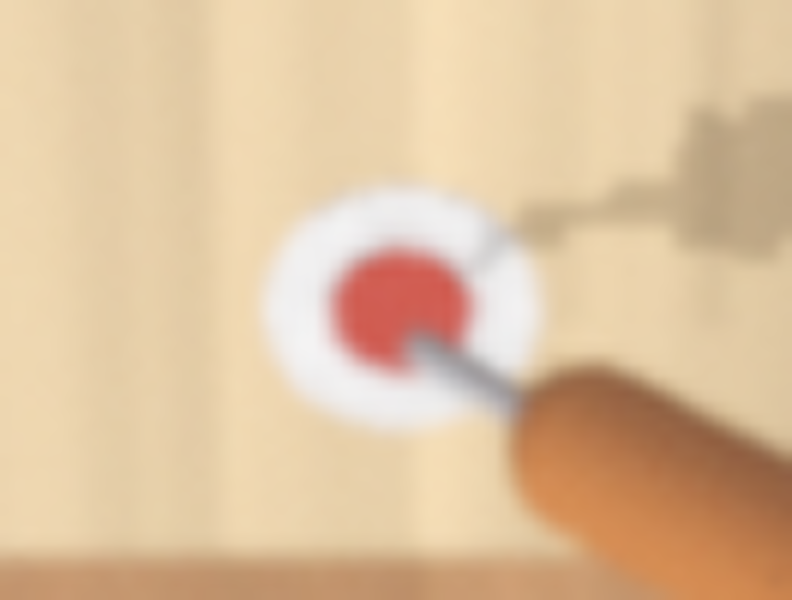

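The ring centre is at (403,308) and the needle tip at (412,345) in the crop. The tip would project about 4 px below the dot for a perfect fit and it sits about 3 px below, so the error is under 1 mm. Next is the leg: I'll rise with shut fingers and check the toe and rail in both cameras.

Call:
drive_effector --steps '{"plan":[[0, 0, 0, 0, 0, -36, 85], [0, 0, 0, 0, 0, -36, 60], [0, 0, 0, 0, 0, -36, 0], [0, 0, 0, 0, 0, -36, 0], [0, 0, 0, 0, 0, -36, 0], [0, 0, 0, 0, 0, -36, 0], [0, 0, 0, 0, 0, -36, 0], [0, 0, 0, 0, 0, 0, 0]]}' --squeeze 40

```text
time: 6.22
tcp_pos: [600.5, -112.8, 405.5]
orientation: [2.189, 2.244, 0.008]
force: [0.6, -0.1, 0.6]
opening: 0.5
grip_force: 0.0
```

Run:
```python
from h import *
import pickle
s=env.capture("scene");t=env.capture("top"); pickle.dump((s,t),open("c1.pkl","wb")); print(tcp()[0])
cv2.imwrite("pics/scene5.png",s["pixels"][:,:,::-1])
E=[]
for n,p in [("toe",[463,131,296]),("rail",[520,22.5,280]),("hinge",[593,22.5,50])]: print(n,proj(s,p).round(),proj(t,p).round())
a=cv2.resize(s["pixels"][150:270,285:445,::-1],(800,600),interpolation=cv2.INTER_CUBIC)[:,200:600]
b=cv2.resize(t["pixels"][150:240,250:370,::-1],(800,600),interpolation=cv2.INTER_CUBIC)[:,0:400]
a=cv2.resize(s["pixels"][155:255,310:410,::-1],(400,400),interpolation=cv2.INTER_CUBIC); b=cv2.resize(t["pixels"][150:250,260:360,::-1],(400,400),interpolation=cv2.INTER_CUBIC)
cv2.imwrite("pics/m5.png",np.hstack([a,b]))
```

```text
[ 599.78266592 -112.90776458  399.34446731]
toe [370. 165.] [277. 216.]
rail [338. 188.] [314. 199.]
hinge [341. 251.] [316. 188.]
```

View pics/m5.png

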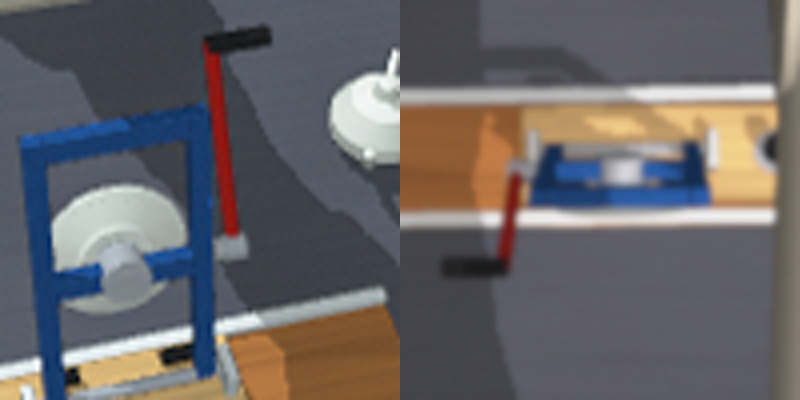

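In the crops, the toe runs (207,45) to (271,36) in scene and (41,267) to (107,267) in top. The rail runs (22,142) to (207,107) in scene and (130,196) to (308,196) in top. The sled carried the frame along as predicted.

Run:
```python
from h import *
import pickle
np.set_printoptions(suppress=True,precision=1)
s,t=pickle.load(open("c1.pkl","rb"))
S=lambda x,y:(310+(x+.5)/4-.5,155+(y+.5)/4-.5)
T=lambda x,y:(260+(x+.5)/4-.5,150+(y+.5)/4-.5)
for n,a,b in [("toe",(239,40.5),(74,267)),("toe in",(209,45),(107,267)),("toe out",(271,36),(41,267)),("rail-y",(22,142),(308,196)),("rail+y",(207,109),(132,196)),("railmid",(115,125.5),(220,196)),("pivot",(232,246),(112,169))]:
    print(n,*tri((s,S(*a)),(t,T(*b))))
M=R.from_matrix(np.array([[-.0306,1,0],[1,.0306,0],[0,0,-1]])); togo([425,135,345],M)
```

```text
toe [462.7 129.5 294.9] [1.2, 1.2]
toe in [463.3 105.2 295.8] [1.9, 1.9]
toe out [462.3 154.5 293.9] [1.3, 1.3]
rail-y [521.  -46.9 288.4] [0.3, 0.3]
rail+y [518.6  88.7 289.4] [2.1, 2.1]
railmid [519.8  20.8 288.7] [1.1, 1.1]
pivot [557.4 111.9 166.6] [1.7, 1.7]
shift [ 252.3 -168.6   54. ] turn [ 0.  0. -0.]
```

Call:
drive_effector --steps '{"plan":[[0, 0, 0, 36, -24, 0, 0], [0, 0, 0, 36, -24, 0, 0], [0, 0, 0, 36, -24, 0, 0], [0, 0, 0, 36, -24, 0, 0], [0, 0, 0, 36, -24, 0, 0], [0, 0, 0, 36, -24, 0, 0], [0, 0, 0, 36, -24, 0, 0], [0, 0, 0, 0, 0, 0, 0]]}' --squeeze 40

```text
time: 6.98
tcp_pos: [426.9, 132.6, 398.0]
orientation: [2.182, 2.26, -0.001]
force: [-0.9, 0.8, 0.8]
opening: -0.1
grip_force: 0.0
```

Call:
drive_effector --steps '{"plan":[[0, 0, 0, 0, 0, 30, 0], [0, 0, 0, 0, 0, 30, 0], [0, 0, 0, 0, 0, 30, 0], [0, 0, 0, 0, 0, 21, 0], [0, 0, 0, 0, 0, 0, 0], [0, 0, 0, 0, 0, 0, 0]]}'

```text
time: 7.48
tcp_pos: [430.7, 125.0, 286.4]
orientation: [-2.192, -2.247, 0.004]
force: [-1.1, 0.1, 0.8]
opening: -0.2
grip_force: 0.0
```

Run:
```python
from h import *
togo([425,136,288])
c=env.capture("wrist");cv2.imwrite("pics/w6.png",c["pixels"][:,:,::-1])
```

```text
shift [11.1 -5.4 -1.6] turn
```

View pics/w6.png

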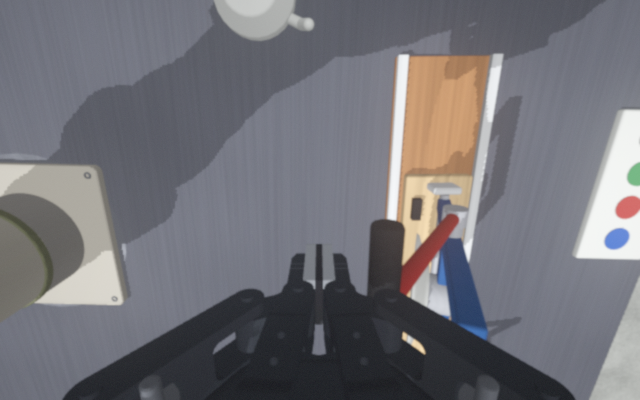

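The shut fingers (column about 320) stand just in front of the toe bar (columns 370 to 405) and clear of the leg. I'll push back along the arc.

Call:
drive_effector --steps '{"plan":[[0, 0, 0, 9, 0, 0, 0], [0, 0, 0, 0, 8, -2, 0], [0, 0, 0, 0, 10, -5, 0], [0, 0, 0, 0, 10, -6, 0], [0, 0, 0, 0, 10, -5, 0], [0, 0, 0, 0, 10, -4, 0], [0, 0, 0, 0, 10, -3, 0], [0, 0, 0, 0, 10, -3, 0]]}'

```text
time: 8.2
tcp_pos: [500.7, 136.5, 316.7]
orientation: [2.193, 2.248, 0.002]
force: [-0.1, 0.1, -0.0]
opening: -0.0
grip_force: 0.2
```

Call:
drive_effector --steps '{"plan":[[0, 0, 0, 0, 10, -2, 0], [0, 0, 0, 0, 10, -2, 0], [0, 0, 0, 0, 10, -1, 0], [0, 0, 0, 0, 10, 0, 0]]}'

```text
time: 8.53
tcp_pos: [540.7, 137.4, 321.5]
orientation: [2.193, 2.248, 0.002]
force: [0.3, -0.9, 0.1]
opening: -0.4
grip_force: 0.1
```

Run:
```python
from h import *
s=env.capture("scene");t=env.capture("top"); print(env.get_state()["force"])
a=cv2.resize(s["pixels"][135:255,300:420,::-1],(400,400),interpolation=cv2.INTER_CUBIC); b=cv2.resize(t["pixels"][140:240,260:360,::-1],(400,400),interpolation=cv2.INTER_CUBIC)
cv2.imwrite("pics/m7.png",np.hstack([a,b]))
```

```text
[ 0.4725131  -0.37870032  0.02710454]
```

Call:
drive_effector --steps '{"plan":[[0, 0, 0, 0, 10, 0, 0], [0, 0, 0, 0, 10, 0, 0], [0, 0, 0, 0, 0, 0, 0], [0, 0, 0, 0, 0, 0, 0], [0, 0, 0, 0, 0, 0, 0], [0, 0, 0, 0, 0, 0, 0], [0, 0, 0, 0, 0, 0, 0], [0, 0, 0, 0, 0, 0, 0]]}'

```text
time: 9.3
tcp_pos: [559.0, 137.6, 320.7]
orientation: [2.193, 2.249, 0.0]
force: [-0.2, 0.2, 0.3]
opening: 0.4
grip_force: 0.0
```

Call:
drive_effector --steps '{"plan":[[0, 0, 0, 0, 0, 0, 0], [0, 0, 0, 0, 0, 0, 0], [0, 0, 0, 0, 0, 0, 0], [0, 0, 0, 0, 0, 0, 0], [0, 0, 0, 0, 0, 0, 0], [0, 0, 0, 0, 0, 0, 0], [0, 0, 0, 0, 0, 0, 0], [0, 0, 0, 0, 0, 0, 0]]}'

```text
time: 9.97
tcp_pos: [559.2, 137.6, 320.4]
orientation: [2.193, 2.249, -0.0]
force: [0.3, -0.4, -0.6]
opening: -0.2
grip_force: 0.0
```

Run:
```python
from h import *
s=env.capture("scene");t=env.capture("top")
a=cv2.resize(s["pixels"][145:285,290:430,::-1],(400,400),interpolation=cv2.INTER_CUBIC); b=cv2.resize(t["pixels"][140:240,260:360,::-1],(400,400),interpolation=cv2.INTER_CUBIC)
cv2.imwrite("pics/m8.png",np.hstack([a,b]))
```

```text
(no output)
```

View pics/m8.png

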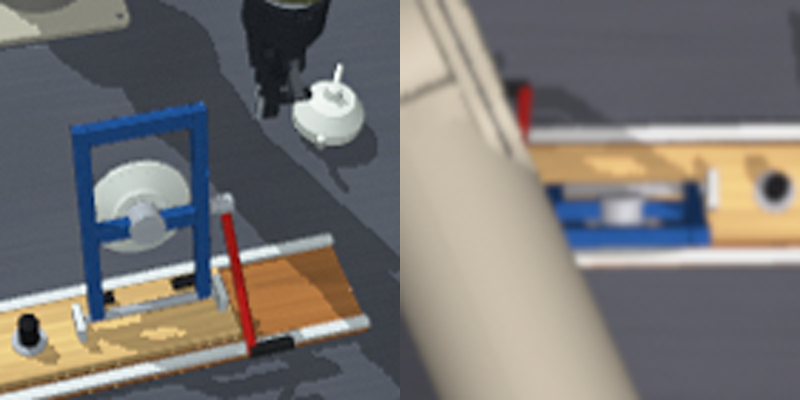

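The leg now lies down and back: its toe is by the rail at (270,345) and the frame still leans forward. I have already viewed 11 pictures, one over the limit of 10, so I'll work numerically from here on.

Add to h.py:
```python
ux=np.array([1,.0306,0])/np.hypot(1,.0306); uy=np.array([-.0306,1,0])/np.hypot(1,.0306); uz=np.array([0,0,1.])
def fr(th):  # frame tilt -> (frame x, frame z)
    return np.cos(th)*ux-np.sin(th)*uz, np.sin(th)*ux+np.cos(th)*uz
def toolR(th):
    fx,fz=fr(th); return R.from_matrix(np.array([uy,fx,-fz]).T)
```

```text
(no output)
```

Call:
drive_effector --steps '{"plan":[[0, 0, 0, 0, 0, -35, 0], [0, 0, 0, 0, 0, -35, 40], [0, 0, 0, -20, -10, -25, 85], [0, 0, 0, -32, -15, 0, 85], [0, 0, 0, -32, -15, 0, 85], [0, 0, 0, -32, -15, 0, 85], [0, 0, 0, 0, 0, 0, 85], [0, 0, 0, 0, 0, 0, 85]]}' --squeeze 40

```text
time: 10.73
tcp_pos: [506.8, 18.1, 415.8]
orientation: [2.198, 2.243, -0.001]
force: [0.4, 0.7, -0.4]
opening: 83.4
grip_force: 0.0
```

Run:
```python
from h import *
s=env.capture("scene");p=s["pixels"].astype(int)
# blue rail mask extent in scene, check that it still is where it was
C=np.array([523,20.8,279.]); fx,fz=fr(-.32); print("hinge",C-240*fz)
togo(C-79*(-fz)*1.0*-1*-1,toolR(-.32)); togo(C-11*fz,toolR(-.32))
```

```text
hinge [598.46065365  23.109096    51.18349966]
shift [ 0.4 -8.9 61.7] turn [-0.319  0.002 -0.007]
shift [  0.6  19.3 147.2] turn [-0.319  0.002 -0.007]
```

Call:
drive_effector --steps '{"plan":[[0, 0, 0, 0, -9, 30, 85], [0, 0, 0, 0, 0, 30, 85], [-0.107, 0, 0, 0, 0, 0, 85], [-0.106, 0, 0, 0, 0, 0, 85], [-0.106, 0, -0.006, 0, 0, 0, 85], [0, 0, 0, 0, 0, 0, 85], [0, 0, 0, 0, 0, 0, 85]]}'

```text
time: 11.37
tcp_pos: [497.3, 21.2, 355.7]
orientation: [2.016, 2.083, 0.331]
force: [0.8, 0.1, 0.6]
opening: 85.2
grip_force: 0.0
```

Run:
```python
from h import *
import pickle
C=np.array([523,20.8,279.]); fx,fz=fr(-.32)
togo(C-11*fz,toolR(-.32))
c=env.capture("wrist"); pickle.dump(c,open("w9.pkl","wb"))
p=c["pixels"].astype(int); m=((p[...,2]>p[...,0]+50)&(p[...,2]>p[...,1]+30)).astype(np.uint8)
n,l,st,ce=cv2.connectedComponentsWithStats(m); print([ (st[i].tolist(),ce[i].round(1).tolist()) for i in range(1,n) if st[i,4]>300])
for dy in (-70,-54,0,54,70): print(dy,[proj(c,C+dy*uy+10*fz+a*fx).round(1).tolist() for a in (-8,8)])
for r in range(100,400,40):
    k=np.nonzero(m[r])[0]; print(r,k.min() if len(k) else None,k.max() if len(k) else None,len(k))
```

```text
shift [-0.9  0.4 91.9] turn [-0.001  0.003  0.002]
[([306, 122, 21, 175, 3375], [316.3, 207.1])]
-70 [[310.6, 298.1], [330.3, 298.1]]
-54 [[310.5, 281.0], [330.6, 281.0]]
0 [[310.0, 217.6], [331.6, 217.7]]
54 [[309.4, 143.8], [332.9, 143.8]]
70 [[309.3, 119.5], [333.3, 119.5]]
100 None None 0
140 307 326 20
180 306 326 21
220 307 325 19
260 308 325 18
300 None None 0
340 None None 0
380 None None 0
```

Call:
drive_effector --steps '{"plan":[[0, 0, 0, -0.5, -3, 30, 85], [0, 0, 0, 0, 0, 30, 85], [0, 0, 0, 0, 0, 30, 85], [0, 0, 0, 0, 0, 0, 85], [0, 0, 0, 0, 0, 0, 10], [0, 0, 0, 0, 0, 0, 10], [0, 0, 0, 0, 0, 0, 10], [0, 0, 0, 0, 0, 0, 10]]}' --squeeze 50

```text
time: 12.08
tcp_pos: [524.2, 20.4, 270.8]
orientation: [2.017, 2.081, 0.335]
force: [0.1, -1.5, -1.0]
opening: 38.3
grip_force: 0.0
```

Call:
drive_effector --steps '{"plan":[[0, 0, 0, 0, 0, 0, 10], [0, 0, 0, 0, 0, 0, 10], [0, 0, 0, 0, 0, 0, 10], [0, 0, 0, 0, 0, 0, 10], [0, 0, 0, 0, 0, 0, 10], [0, 0, 0, 0, 0, 0, 10]]}'

```text
time: 12.58
tcp_pos: [523.7, 20.2, 270.1]
orientation: [2.017, 2.081, 0.334]
force: [-4.5, -0.1, 6.2]
opening: 14.9
grip_force: 49.7
```

Run:
```python
from h import *
print(env.get_state()["force"],env.get_state()["ft_torque"])
t,o=tcp(); A=o.as_matrix(); print(A.round(3)); print("tilt",np.arcsin(-A[:,2]@ux)); g=t-11*A[:,2]; print("grasp pt",g, "hinge", g-240*(-A[:,2]))
```

```text
[-4.53285141 -0.11092839  6.24986993] [-0.05296907  0.69700958 -0.00956657]
[[-0.031  0.949  0.315]
 [ 1.     0.03   0.008]
 [-0.002  0.315 -0.949]]
tilt -0.3203549760142289
grasp pt [520.27597407  20.12993362 280.58685959] hinge [595.83298144  21.93408687  52.79773854]
```

Call:
drive_effector --steps '{"plan":[[0.03, 0, 0, 0, 7, 0.1, 10], [0.03, 0, 0, 0, 7, 0.1, 10], [0.03, 0, 0, 0, 7, 0.1, 10], [0.03, 0, 0, 0, 7, 0.1, 10], [0.03, 0, 0, 0, 7, 0.1, 10], [0.03, 0, 0, 0, 7, 0.1, 10], [0, 0, 0, 0, 0, 0, 10], [0, 0, 0, 0, 0, 0, 10]]}' --squeeze 50

```text
time: 13.25
tcp_pos: [565.2, 21.5, 279.8]
orientation: [2.116, 2.182, 0.152]
force: [-4.4, -0.5, 7.5]
opening: 15.2
grip_force: 51.1
```

Run:
```python
from h import *
print(env.get_state()["force"],env.get_state()["ft_torque"])
t,o=tcp(); A=o.as_matrix(); print("tilt",np.arcsin(-A[:,2]@ux),"L from hinge(595.8,21.9,50)",np.linalg.norm((t-[595.8,21.9,50])),"pos tilt",np.arctan2((t-[595.8,21.9,50])@ux,t[2]-50))
```

```text
[-4.41953459 -0.46728267  7.46777243] [-0.23214626  0.74113321  0.04656625]
tilt -0.14006626073293063 L from hinge(595.8,21.9,50) 231.85059287043845 pos tilt -0.13217869818340866
```

Call:
drive_effector --steps '{"plan":[[0.028, 0, 0, 0, 6.5, 0.1, 10], [0.028, 0, 0, 0, 6.5, 0.1, 10], [0.028, 0, 0, 0, 6.5, 0.1, 10], [0.028, 0, 0, 0, 6.5, 0.1, 10], [0.028, 0, 0, 0, 6.5, 0.1, 10], [0, 0, 0, 0, 0, 0, 10], [0, 0, 0, 0, 0, 0, 10], [0, 0, 0, 0, 0, 0, 10]]}' --squeeze 50

```text
time: 13.92
tcp_pos: [597.3, 22.6, 282.0]
orientation: [2.186, 2.254, -0.001]
force: [-1.4, -0.1, 7.5]
opening: 15.1
grip_force: 52.0
```

Run:
```python
from h import *
import pickle
np.set_printoptions(suppress=True,precision=1)
print(env.get_state()["force"],env.get_state()["ft_torque"])
t,o=tcp(); A=o.as_matrix(); print("tilt %.4f"%np.arcsin(-A[:,2]@ux),"pos tilt %.4f"%np.arctan2((t-[595.8,21.9,50])@ux,t[2]-50))
s=env.capture("scene");tp=env.capture("top");w=env.capture("wrist"); pickle.dump((s,tp,w),open("c2.pkl","wb"))
def blue(c,ref):
    p=c["pixels"].astype(int); m=((p[...,2]>p[...,0]+50)&(p[...,2]>p[...,1]+25)).astype(np.uint8)
    n,l,st,ce=cv2.connectedComponentsWithStats(m); return [(st[i].tolist()) for i in range(1,n) if st[i,4]>150 and np.hypot(*(ce[i]-ref))<70],m
H=np.array([595.8,21.9,50])
for n,c in (("scene",s),("top",tp),("wrist",w)):
    b,m=blue(c,proj(c,H+180*uz)); print(n,b)
    for th in (-.03,0,.03):
        fx,fz=fr(th); print(th,[proj(c,H+sy*70*uy+h*fz+8*fx).round(1).tolist() for sy in (-1,1) for h in (60,250)])
# -y post in scene: edge columns per row
b,m=blue(s,proj(s,H+180*uz))
for r in range(150,260,10):
    k=np.nonzero(m[r,290:410])[0]+290; print(r,k.tolist() if len(k)<26 else (k.min(),k.max()))
d,n=reddot(s,proj(s,[603,-190,30]),8); print("dot scene",d,n)
```

```text
[-1.4 -0.1  7.5] [-0.1  0.4  0.1]
tilt -0.0005 pos tilt 0.0065
scene [[350, 198, 21, 51, 423], [321, 203, 23, 54, 507]]
-0.03 [[320.6, 247.7], [320.2, 208.9], [364.2, 238.6], [369.4, 199.4]]
0 [[320.7, 248.2], [320.9, 211.1], [364.3, 239.1], [370.2, 201.5]]
0.03 [[320.9, 248.7], [321.5, 213.3], [364.5, 239.6], [371.0, 203.7]]
top []
-0.03 [[335.4, 182.3], [337.5, 172.8], [295.5, 182.7], [291.4, 173.3]]
0 [[335.4, 181.8], [337.4, 170.4], [295.5, 182.2], [291.4, 170.9]]
0.03 [[335.4, 181.3], [337.4, 168.0], [295.5, 181.7], [291.4, 168.5]]
wrist [[300, 130, 38, 225, 7635]]
-0.03 [[323.5, 243.0], [318.8, 403.1], [324.2, 114.5], [318.8, 128.9]]
0 [[325.1, 242.9], [333.1, 402.9], [326.0, 114.5], [338.6, 128.9]]
0.03 [[326.7, 242.8], [347.4, 402.2], [327.8, 114.5], [358.2, 128.8]]
150 []
160 []
170 []
180 []
190 []
200 [357, 358, 359, 360, 361, 362, 363, 364, 365, 366, 367, 368, 369, 370]
210 (np.int64(322), np.int64(369))
220 [321, 322, 323, 324, 325, 326, 362, 363, 364, 365, 366, 367]
230 (np.int64(321), np.int64(366))
240 [321, 322, 323, 324, 325, 326, 360, 361, 362, 363, 364]
250 [322, 323, 324, 325, 326]
dot scene [277.1 269.7] 307.0
```

Run:
```python
from h import *
import pickle
np.set_printoptions(suppress=True,precision=1,linewidth=180)
s1,_=pickle.load(open("c1.pkl","rb")); s2,tp,w=pickle.load(open("c2.pkl","rb"))
f=lambda s:s["pixels"][255:285,262:296].mean(2).astype(np.float32)
print("shift scene dot px",cv2.phaseCorrelate(f(s1),f(s2)),"maxdiff",np.abs(f(s1)-f(s2)).max(), reddot(s1,(277,269.5),8),reddot(s2,(277,269.5),8))
g=lambda s:s["pixels"][240:275,285:318].mean(2).astype(np.float32)
print("handle px",cv2.phaseCorrelate(g(s1),g(s2)), "px/mm", np.linalg.norm(proj(s2,[603,-190,30])-proj(s2,[603,-180,30]))/10)
H=np.array([595.8,21.9,50]); P=H+120*uz+113*uy
q=P+160*(np.sin(2.53)*ux+np.cos(2.53)*uz); print("toe",q,proj(s2,q)); u,v=proj(s2,q).round().astype(int)
for dv in (-8,-4,0,4,8): print(s2["pixels"][v+dv,u-12:u+13:3].mean(1))
p=s2["pixels"].astype(int); m=(p[...,0]>110)&(p[...,1]<60)&(p[...,2]<60); vv,uu=np.nonzero(m[200:300,350:400]); print("leg red px",uu.min()+350,uu.max()+350,vv.min()+200,vv.max()+200)
print("leg pred",proj(s2,H+120*uz+88*uy),proj(s2,q-25*uy))
print(env.get_state()["force"],env.get_state()["time"],tcp()[0])
```

```text
shift scene dot px ((-0.029602564341754345, 0.05380416679455813), 0.9954711750701621) maxdiff 30.0 (array([277.1, 269.7]), np.float64(326.0)) (array([277.1, 269.7]), np.float64(307.0))
handle px ((-0.006469039620910166, 0.00254824392767361), 1.0153407485764703) px/mm 0.3175704518900709
toe [684.2 137.7  39. ] [383.6 270.6]
[125.   64.7 103.3 172.  233.3 228.7 230.  181.3 147. ]
[173.7  92.7  88.  132.3 103.7  55.7  41.3  66.   66.7]
[62.3 68.3 49.3 32.7 33.3 26.  36.  93.3 95. ]
[66.  65.7 52.  67.3 65.  64.7 65.3 86.3 65.3]
[64.3 64.7 64.  65.3 64.7 64.7 67.  67.  68. ]
leg red px 371 378 229 272
leg pred [370.9 224.9] [376.  272.3]
[-0.5  0.7  5.5] 14.0667 [597.1  22.6 282. ]
```

The dot shifted less than 0.2 mm, the leg is fully down where predicted, and the frame is held upright with a tilt of about 0. I'm handing in.

```bash
python3 -c "
from rig import env
print(env.finish_job())"
```

```text
the job is handed in; nothing more can be done
None
```

I handed the job in at about 14 s: the dot is within about 1 mm of the needle tip, the leg is fully down, and the gripper holds the frame upright (tilt about 0); I didn't measure the cups and other items, and I viewed 11 pictures, one over the limit of 10.

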